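# Slide the bobbin over the jig's hidden pin and hold it pressed home

### The job

Lift the thread bobbin straight up off its spindle and set it down, upright, on the wooden loading ledge of the grey jig between the splayed ends of the fences. Keep hold of it and slide it along the ledge towards the pin (do not bring it in from above) until its bore drops over the locating pin onto the spring seat, then press it down until the seat is fully home, and finish while still gripping it and holding it pressed down. Leave the tape roll, the paint bottle, the brass weight and the loose spool where they stand.

Things in the scene. Friction and masses are not known exactly. Their poses are not given: they have to be found in the camera images.
- bobbin_knob (a point): Centre of the bobbin's grip knob, 60 mm above its underside: a round upright wooden grip 24 mm across, from 45 to 75 mm above the underside. Pinch it from above.
- bobbin: Loose wooden reel of rigidly wound pale thread, about 0.12 kg, 75 mm tall with knob. Origin: centre of its underside, z up its axis. Flanges 50 mm across (0 to 5 and 39 to 45 mm up), thread 45 mm across, knob on top. Bore 19 mm across, 39 mm deep, from below; closed on top, so it hides the pin once over it. Starts 10 mm above the worktop.
- bobbin_spindle: Fixed spindle the bobbin starts on: wooden disc 60 mm across, 10 mm thick, steel post 13 mm across up to 44 mm above the worktop. Origin under the disc's centre. The bobbin must rise 34 mm to clear the post. A second spindle like it carries the tape roll; either may stand farther left.
- jig: Fixed grey plate 164 x 104 x 8 mm. Origin on the worktop under the pin; x is the sliding direction, ledge to pin (roughly away from the robot), z up. Two aluminium fences, 6 mm thick, tops 42 mm above the worktop: straight, 55 mm apart inside, from x = -46 to +32 mm; splayed back to 83 mm apart at x = -112 mm. No end stop.
- ledge: The jig's wooden loading ledge, fixed, same origin and axes as the jig: flat top 33 mm above the worktop, from x = -112 to -29 mm in the jig's frame, between the fences.
- ledge_mark (a point): Centre of the loading area on the ledge's top, at x = -72, y = 0, z = 33 mm in the jig's frame: set the bobbin's underside down here.
- pin_tip (a point): Centre of the top of the fixed upright steel pin, 30 mm above the worktop (3 mm below the ledge's top), axes as the jig's. 16 mm across, top edge bevelled 2 mm; it comes up through the spring seat.
- seat (a joint): Travel (m) of the spring seat, a steel plate 54 mm across round the pin: 0 = up (top 26 mm above the worktop, 7 mm below the ledge), growing as pressed, 0.010 = fully home at its stop. The spring pushes back with about 3.5 N at the top, 12 N fully home, and lifts it when let go.
- tape_centre (a point): Centre of a loose roll of paper tape, 77 mm across, 19 mm tall, on its own spindle. Leave it alone.
- bottle_centre (a point): Centre of a loose dark paint bottle, 34 mm across, 75 mm tall. Leave it alone.
- weight_centre (a point): Middle of a loose turned brass weight, 51 mm across, 68 mm tall. Leave it alone.
- spool_centre (a point): Centre of a loose thread spool standing on the worktop, 55 mm across, 70 mm tall. Leave it alone.

How it is judged:
By the outcome, as a careful person would: the job done as asked, in the order asked, and still so for the second after the job is handed in, while the arm keeps its last pose, push and grip.
It also fails if it takes over 54 s, if anything falls off the work surface, if the arm or the gripper's body presses on something with over 40 N, if the wrist force passes 120 N, or if a joint passes its speed limit or range.

### The arm

A 7-joint arm with a two-finger parallel gripper is mounted at the origin on a cart in front of the work surface, level with it; the furniture and walls round the work are solid. World frame = base frame: x ahead of the robot, y to its left, z up, the work surface at z = 0. Lengths are in m, angles in rad, forces in N, time in s.
With the tool pointing down it reaches from about 0.4 to 0.85 m from the base axis. Payload 6.9 kg.
Tool frame: the origin (TCP) lies between the finger pads; the fingertips stand 19 mm ahead of it and the grasp point (between the pads) is the TCP; z points along the fingers, y is the line along which they close (so a half turn about z gives the same grasp; the last joint's range is limited). The gripper opens to 85 mm and grips with 20 to 120 N. Pads are 22 mm wide; open, the fingers measure 114 mm over their backs; the gripper's body (76 mm by 85 mm) begins 54 mm behind the grasp point. The pads swing forward as they close: fully open they stand 13 mm farther back than shut.
Start: joints at [1.365, 0.507, -0.238, 1.5, 0.126, 1.149, -0.155], TCP at [0.192, -0.595, 0.25] pointing down, gripper open.
Joint ranges: [-3.08, 3.08], [-0.24, 2.05], [-1.43, 1.35], [0, 2.5], [-1.52, 4.66], [0.17, 1.96], [-2.89, 2.89]. Speed limits (rad/s): [2.39, 2.39, 3.14, 3.14, 3.14, 3.14, 3.14].

### API

Orientations are given as a unit quaternion [w, x, y, z].
In Python, from plant import manip, eyes, workorder gives the robot as it stands. The module is installed in compiled form; this text tells all that it offers.
- The arm moves only by the tool apply_moves, never from a script. Its argument "rows" is text: rows parted by semicolons, each of 5 numbers parted by spaces: the finger opening in cm, from 0 to 8.54, then the shift along the tool's x, y, z in cm, then the turn about the tool's z in degrees. In form: gripper x y z turn; .... A call has 1 to 10 rows; each row shifts and turns the commanded pose from where the row before left it, along the tool's axes as they then stand; what a row does not reach is not made up. A row lasts 1/8 s, in which the tool goes at most 62.5 mm and 10.7 degrees, less where a joint would pass 70% of its speed; a pose out of reach is approached as far as the arm can. A call is refused whole if a number of a shift passes 6.25 or a number of a turn 10.7, either way. A call with a gripper value outside its range is refused whole. The fingers move at their own pace and stop on an object; "squeeze" is the grip in N (left out, the last holds). Time passes only in rows, so rows that do not move let the fingers close. It gives the time, the measured TCP pose, the force, the opening and the grip force at its end, in the units of the state.
- manip.sense(): the state, without advancing time (a new reading comes with each control period).
- eyes.read_camera(name): name is "scene" or "top"; returns a dict with "color" (480x640x3 uint8, blue, green, red), "range_z" (480x640 float32, m along the optical axis (not along the pixel's ray), 0 where there is no reading), "fx", "fy", "cx", "cy" (pixels), "extrinsics" (4x4, takes a point from world to camera coordinates). Camera axes: x right, y down, z forward; pixel columns grow to the right and rows downward; lengths in m; the calibration is good to about 2 mm. A picture is of the moment at which its call begins.
- workorder.hand_in(): hands the job in; it is judged then, once.
The state is a dict: "time_s": time; "joint_pos": joint angles; "dq": joint speeds; "effort": joint torques, N m; "tool_pos": TCP position; "tool_rot": TCP orientation; "contact_force": force on the tool from outside, world axes, zero at the start; "wrist_torque": the same for the moment, N m; "finger_gap": finger opening in m; "grip_force": force on a finger pad.
Only numpy, scipy, OpenCV 4.12 (cv2) and the standard library are available. Lean on these libraries where they do the work, as an engineer would, in place of code of your own. Each camera call takes 0.05 s, during which the arm holds its last target. There are 200 camera calls.

## Working session

There is one attempt and no reset: what is moved stays moved. The work goes in short steps, Python scripts to look and compute and a tool call to move; the robot and the scene stay as the last step left them, time stands still between calls to the robot, and variables do not carry over. Pictures are saved under pics/ and viewed, at most 10 in all, crops included, and the job is handed in when it is done.

Besides the shell and the picture viewer there is one more tool, called after "Call:" as name(argument=value, ...) on one line, values as JSON. apply_moves: Moves the arm, as the interface text tells. Its arguments: {"type":"object","properties":{"rows":{"type":"string"},"squeeze":{"type":"number"}},"required":["rows"]}

```bash
mkdir -p pics; cat > h.py <<'E'
from plant import manip, eyes, workorder
import numpy as np, cv2
def cam(n):
    c=eyes.read_camera(n); E=np.array(c["extrinsics"]); z=c["range_z"]
    v,u=np.mgrid[0:480,0:640]
    P=np.stack([(u-c["cx"])/c["fx"]*z,(v-c["cy"])/c["fy"]*z,z],-1)
    W=(P-E[:3,3])@E[:3,:3]; W[z==0]=np.nan
    return c,W,E
E
python3 - <<'E'
from h import *
for n in("scene","top"):
    c,W,E=cam(n); cv2.imwrite(f"pics/{n}0.png",c["color"]); np.save(n+"W.npy",W)
    print(n,c["fx"],(-E[:3,:3].T@E[:3,3]).round(3),E[:3,:3].round(2).tolist())
s=manip.sense(); print(s)
E
```

```text
scene 555.8358564907667 [ 0.927 -0.944  1.148] [[0.93, 0.36, 0.02], [0.28, -0.68, -0.68], [-0.23, 0.64, -0.74]]
top 519.8292705632064 [0.334 0.009 1.207] [[-0.04, -1.0, -0.0], [-0.98, 0.04, -0.21], [0.21, -0.0, -0.98]]
{'time_s': 0.1, 'joint_pos': array([ 1.36447504,  0.50825908, -0.23753799,  1.50102583,  0.12570047,
        1.1489377 , -0.15481153]), 'dq': array([-0.00012948, -0.00262002, -0.00237677, -0.00301745,  0.00110637,
        0.00115486,  0.0015921 ]), 'effort': array([-4.35535432e-03, -6.21836829e+01, -2.19418846e+00, -2.50205702e+01,
        1.25935703e-02,  7.76819244e-03,  3.54527253e-05]), 'tool_pos': array([ 0.19154593, -0.59447361,  0.24951595]), 'tool_rot': array([-8.07977912e-04,  9.87869796e-01,  1.55282302e-01, -1.42670699e-04]), 'contact_force': array([-0.14425773,  0.16556113, -0.43886705]), 'wrist_torque': array([-0.01115061, -0.022326  , -0.03651663]), 'grip_force': 0.0, 'finger_gap': 0.0850379064901709}
```

View pics/scene0.png

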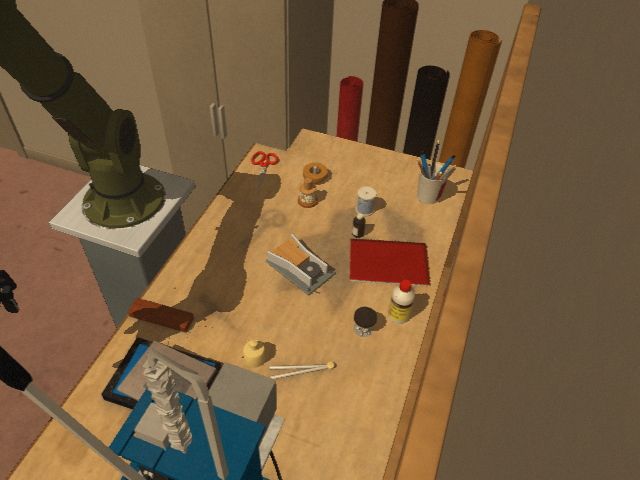

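View pics/top0.png

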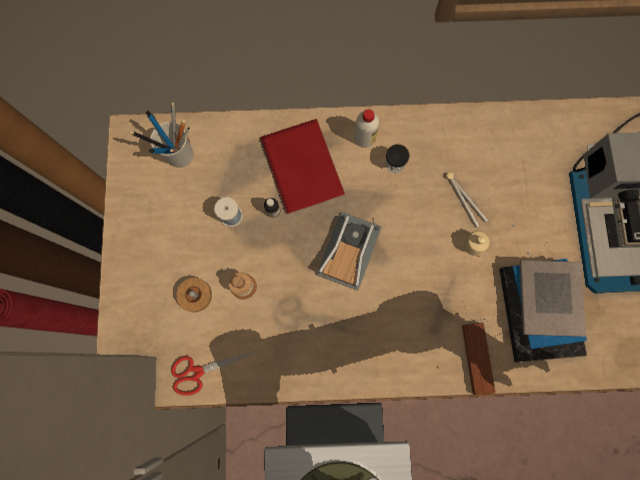

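The scene picture shows the bobbin at about (308,195) and the jig at (300,262). In the top picture the bobbin is at (242,285), the tape at (193,294), the jig at (348,250) with its ledge towards the robot (pin about (355,235)), the bottle at (271,207) and the spool at (228,211). Next I measure from the top view and enlarge it.

```bash
cat > m.py <<'E'
from h import *
def med(W,box,zl,zh):
    u0,u1,v0,v1=box; P=W[v0:v1,u0:u1].reshape(-1,3); P=P[(P[:,2]>zl)&(P[:,2]<zh)]
    return P
def circ(P):
    (c,r)=cv2.minEnclosingCircle(P[:,:2].astype(np.float32)*1000); return np.round(c,1),round(r,1),P.mean(0).round(4),len(P)
for n,bb,jb in(("top",(222,265,265,305),(305,390,205,295)),("scene",(290,325,175,212),(260,340,230,295))):
    W=np.load(n+"W.npy")
    print(n,"table",np.nanmedian(med(W,(280,300,330,340) if n=="top" else (200,230,250,260),-.02,.02)[:,2]))
    print("knob",circ(med(W,bb,.078,.095))); print("flange",circ(med(W,bb,.048,.062)))
    for a,b,l in((.028,.037,"ledge"),(.038,.048,"fence"),(.004,.012,"plate"),(.022,.0285,"seat")):
        P=med(W,jb,a,b)
        if len(P)>10:
            r=cv2.minAreaRect(P[:,:2].astype(np.float32)*1000); print(l,len(P),P.mean(0).round(4),np.round(r[0],1),np.round(r[1],1),round(r[2],1))
c=cv2.imread("pics/top0.png"); cv2.imwrite("pics/topc.png",cv2.resize(c[200:300,300:400],(600,600),interpolation=cv2.INTER_CUBIC))
E
python3 m.py
```

```text
top table 0.000798343810117268
knob (array([507.6, 203.9]), 11.9, array([0.5075, 0.2036, 0.0855]), 98)
flange (array([508. , 204.6]), 25.3, array([0.5067, 0.2024, 0.056 ]), 277)
ledge 1035 [ 0.5572 -0.0347  0.033 ] [579.3 -44.1] [ 92.4 144.1] 67.1
fence 378 [ 0.5741 -0.0412  0.0421] [580.  -43.4] [ 93.8 144.3] 67.7
plate 1354 [ 0.5968 -0.047   0.0077] [589.  -40.7] [199.6 215.7] 88.0
seat 328 [ 0.6092 -0.0567  0.026 ] [577.8 -40.9] [ 84.8 138.7] 68.0
scene table -0.0015225527212987056
knob (array([511.2, 202.3]), 14.5, array([0.5106, 0.1986, 0.0832]), 49)
flange (array([510. , 198.5]), 25.5, array([0.5118, 0.1948, 0.0538]), 124)
ledge 688 [ 0.5636 -0.0404  0.0321] [581.5 -49.2] [ 91.  147.9] 67.9
fence 212 [ 0.5814 -0.0499  0.0412] [580.4 -49.4] [ 93.5 146.2] 66.5
plate 582 [ 0.6044 -0.0784  0.0073] [575.1 -32.5] [214.1 226.2] 19.8
seat 348 [ 0.5983 -0.0569  0.0255] [578.7 -49.2] [ 90.  146.2] 66.7
```

```bash
ls pics
```

```text
scene0.png
top0.png
topc.png
```

View pics/topc.png

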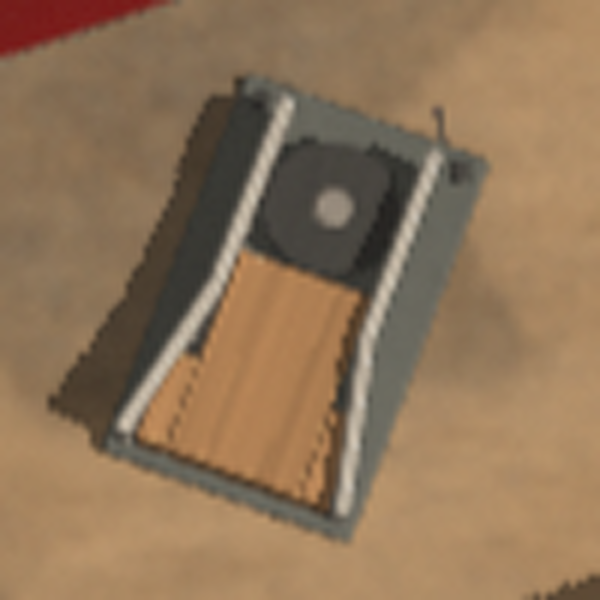

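The crop shows the jig: pin at crop (334,208), i.e. full (355.4,234.4), ledge below it and fences clean. Next: the pin position, jig yaw and the heights along the route.

```bash
python3 - <<'E'
from h import *
c,W,E=cam("top"); R=E[:3,:3]; o=-R.T@E[:3,3]
def ray(u,v,z):
    d=R.T@np.array([(u-c["cx"])/c["fx"],(v-c["cy"])/c["fy"],1]); return (o+d*(z-o[2])/d[2]).round(4)
f=lambda a,b:(300+(a+.5)/6-.5,200+(b+.5)/6-.5)
print("pin",ray(*f(334,208),.03))
P=[ray(*f(*p),.042)[:2] for p in((287,100),(220,278),(125,425),(436,155),(362,340),(345,508))]
for a,b in((1,0),(4,3)):
    d=P[a]-P[b]; print(np.degrees(np.arctan2(-d[1],-d[0])),np.linalg.norm(d))
print("back mid",(P[0]+P[3])/2,"corner mid",(P[1]+P[4])/2,"front mid",(P[2]+P[5])/2)
d=(P[0]+P[3])/2-(P[2]+P[5])/2; print(np.degrees(np.arctan2(d[1],d[0])),np.linalg.norm(d))
X=W.reshape(-1,3);X=X[~np.isnan(X[:,0])]
for y in np.arange(-.7,.35,.1):
    print(round(y,1),[round(float(q[:,2].max()),2) if len(q:=X[(abs(X[:,0]-x)<.05)&(abs(X[:,1]-y)<.05)]) else None for x in(.2,.3,.4,.5,.6,.7)])
E
```

```text
pin [ 0.6172 -0.0607  0.03  ]
-22.508554268983072 0.07523091120011774
-24.147839581606338 0.07846636221974355
back mid [ 0.64585 -0.0721 ] corner mid [ 0.5753  -0.04165] front mid [ 0.51545 -0.01775]
-22.626104449201456 0.14127307776076806
-0.7 [0.01, 0.01, 0.01, 0.05, 0.16, 0.05]
-0.6 [0.01, 0.03, 0.06, 0.11, 0.31, 0.31]
-0.5 [0.01, 0.05, 0.07, 0.07, 0.31, 0.31]
-0.4 [0.01, 0.05, 0.07, 0.07, 0.07, 0.01]
-0.3 [0.02, 0.03, 0.03, 0.01, 0.07, 0.01]
-0.2 [0.01, 0.01, 0.01, 0.01, 0.01, 0.01]
-0.1 [0.01, 0.01, 0.01, 0.05, 0.05, 0.01]
-0.0 [0.01, 0.01, 0.01, 0.05, 0.05, 0.05]
0.1 [0.01, 0.01, 0.01, 0.01, 0.01, 0.08]
0.2 [0.01, 0.01, 0.01, 0.09, 0.01, 0.08]
0.3 [0.01, 0.02, 0.01, 0.05, 0.01, 0.08]
```

Call:
apply_moves(rows="8.5 3.5 -2.5 0 0;8.5 3.5 -2.5 0 0;8.5 3.5 -2.5 0 0;8.5 3.5 -2.5 0 0;8.5 3.5 -2.5 0 0;8.5 3.5 -2.5 0 0;8.5 3.5 -2.5 0 0;8.5 3.5 -2.5 0 0;8.5 3.5 -2.5 0 0;8.5 3.5 -2.5 0 0", squeeze=60)

```text
time_s: 1.4
tool_pos: [0.4487, -0.2484, 0.2502]
tool_rot: [-0.0, 0.988, 0.155, -0.0]
contact_force: [0.2, -0.5, 0.3]
finger_gap: 0.0853
grip_force: 0.0
```

Call:
apply_moves(rows="8.5 1.95 -4.1 0 0;8.5 1.95 -4.1 0 0;8.5 1.95 -4.1 0 0;8.5 1.95 -4.1 0 0;8.5 1.95 -4.1 0 0;8.5 1.95 -4.1 0 0;8.5 1.95 -4.1 0 0;8.5 1.95 -4.1 0 0;8.5 1.95 -4.1 0 0;8.5 1.95 -4.1 0 0")

```text
time_s: 2.65
tool_pos: [0.508, 0.2018, 0.2501]
tool_rot: [0.0, 0.988, 0.155, -0.0]
contact_force: [0.3, -0.3, -0.4]
finger_gap: 0.0848
grip_force: 0.0
```

Call:
apply_moves(rows="8.5 0 0 0 -10;8.5 0 0 0 -10;8.5 0 0 0 -10;8.5 0 0 0 -10;8.5 0 0 0 -10.4;8.5 0 0 4 0;8.5 0 0 4 0;8.5 0 0 0 0")

```text
time_s: 3.65
tool_pos: [0.5064, 0.1993, 0.1679]
tool_rot: [-0.001, 0.828, 0.561, -0.003]
contact_force: [-0.1, -1.2, 0.4]
finger_gap: 0.0852
grip_force: 0.0
```

```bash
cat >> h.py <<'E'
def pose():
    s=manip.sense(); w,x,y,z=s["tool_rot"]; a=2*np.arctan2(y,x); return np.array(s["tool_pos"]),a,s
def to(target):
    p,a,s=pose(); d=np.array(target)-p; 
    print("pos",p.round(4),"xang",np.degrees(a).round(2),"cm tool:",(100*np.array([d[0]*np.cos(a)+d[1]*np.sin(a),d[0]*np.sin(a)-d[1]*np.cos(a),-d[2]])).round(2))
E
python3 -c "
from h import *
to([.5085,.2035,.078]);c,W,E=cam('scene');cv2.imwrite('pics/s1.png',cv2.resize(c['color'][90:270,220:460],(800,600),interpolation=cv2.INTER_CUBIC))"
```

```text
pos [0.5064 0.1993 0.1679] xang 68.27 cm tool: [0.47 0.04 8.99]
```

View pics/s1.png

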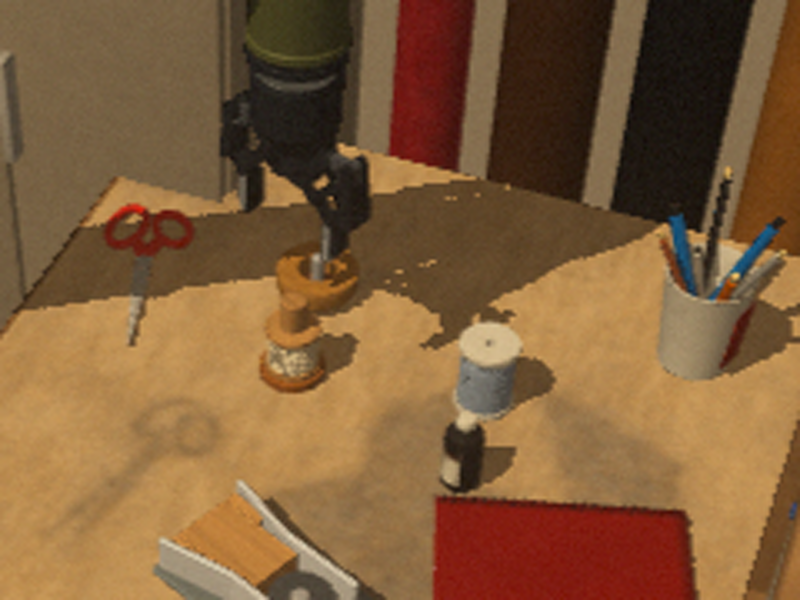

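The picture shows the gripper at about (295,170), above the bobbin at (290,345); the bobbin is clear and the tape is undisturbed.

Call:
apply_moves(rows="8.5 0 0 2 0;8.5 0 0 1 0;8.5 0 0 0 0;8.5 0 0 0 0;8.5 0 0 0 0")

```text
time_s: 4.32
tool_pos: [0.5083, 0.2007, 0.141]
tool_rot: [0.0, 0.828, 0.561, 0.001]
contact_force: [0.7, 0.0, -0.3]
finger_gap: 0.0851
grip_force: 0.0
```

```bash
python3 -c "
from h import *
to([.5085,.2035,.078])"
```

```text
pos [0.5083 0.2007 0.141 ] xang 68.26 cm tool: [ 0.27 -0.09  6.3 ]
```

Call:
apply_moves(rows="8.5 0.25 -0.1 1.5 0.7;8.5 0 0 2 0;8.5 0 0 1.8 0;8.5 0 0 1 0;8.5 0 0 0 0;5 0 0 0 0;4 0 0 0 0;4 0 0 0 0;3.2 0 0 0 0;3.2 0 0 0 0")

```text
time_s: 5.58
tool_pos: [0.508, 0.2032, 0.0774]
tool_rot: [0.0, 0.831, 0.556, 0.0]
contact_force: [0.7, -0.8, -0.0]
finger_gap: 0.0319
grip_force: 0.0
```

```bash
python3 -c "
from h import *
to([.5085,.2035,.078]);c,W,E=cam('scene');cv2.imwrite('pics/s2.png',cv2.resize(c['color'][130:220,250:370],(800,600),interpolation=cv2.INTER_CUBIC))"
```

```text
pos [0.508  0.2032 0.0774] xang 67.56 cm tool: [ 0.05  0.03 -0.06]
```

View pics/s2.png

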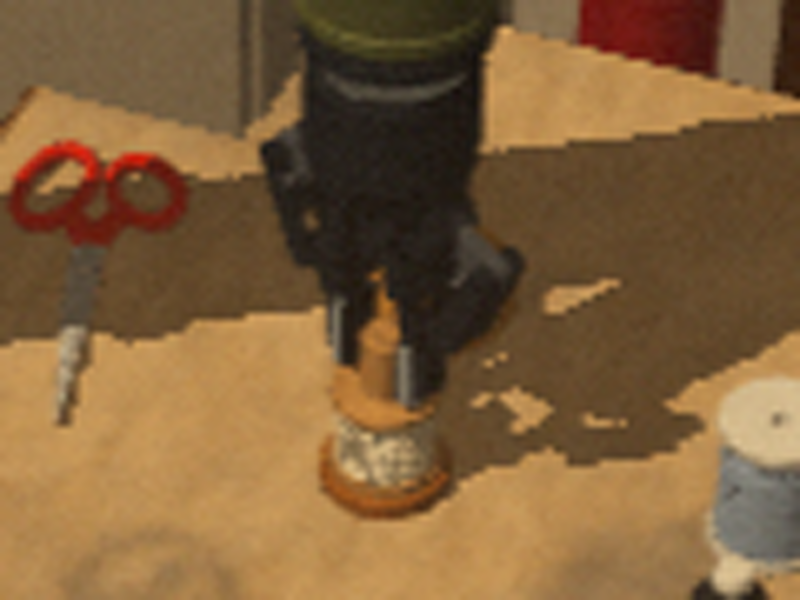

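The knob at (378,370) sits between the two pads, at about (340,330) and (405,375), and the tips are clear of the flange. I close the gripper and lift.

Call:
apply_moves(rows="2 0 0 0 0;1 0 0 0 0;1 0 0 0 0;1 0 0 0 0", squeeze=60)

```text
time_s: 6.12
tool_pos: [0.508, 0.2032, 0.0774]
tool_rot: [0.0, 0.831, 0.556, 0.0]
contact_force: [-0.6, -0.9, 2.9]
finger_gap: 0.0225
grip_force: 58.7
```

Call:
apply_moves(rows="1 0 0 -0.5 0;1 0 0 -1 0;1 0 0 -1.5 0;1 0 0 -1.5 0;1 0 0 -1.5 0;1 0 0 -2 0;1 0 0 -2 0;1 0 0 0 0;1 0 0 0 0")

```text
time_s: 7.25
tool_pos: [0.5078, 0.2029, 0.177]
tool_rot: [0.0, 0.831, 0.556, -0.0]
contact_force: [0.3, -0.2, -1.1]
finger_gap: 0.0222
grip_force: 58.8
```

```bash
python3 -c "
from h import *
t=np.radians(-22.5);p=np.array([.6172,-.0598])-.072*np.array([np.cos(t),np.sin(t)]);print(p)
to([*p,.177])
W=cam('top')[1]; P=W.reshape(-1,3); q=pose()[0]
P=P[(np.hypot(P[:,0]-q[0],P[:,1]-q[1])<.06)&(P[:,2]>.03)]
print(np.histogram(P[:,2],np.arange(.03,.3,.01)))
b=P[(P[:,2]<q[2]-.012)&(P[:,2]>.06)];print(len(b),b.min(0),b.max(0))"
```

```text
[ 0.55068067 -0.03224679]
pos [0.5078 0.2029 0.177 ] xang 67.55 cm tool: [-20.09  12.94  -0.  ]
(array([0, 0, 0, 0, 0, 0, 0, 0, 0, 0, 0, 0, 0, 0, 0, 0, 0, 0, 0, 0, 0, 0,
       0, 0, 0, 0]), array([0.03, 0.04, 0.05, 0.06, 0.07, 0.08, 0.09, 0.1 , 0.11, 0.12, 0.13,
       0.14, 0.15, 0.16, 0.17, 0.18, 0.19, 0.2 , 0.21, 0.22, 0.23, 0.24,
       0.25, 0.26, 0.27, 0.28, 0.29]))Traceback (most recent call last):
  File "<string>", line 8, in <module>
    b=P[(P[:,2]<q[2]-.012)&(P[:,2]>.06)];print(len(b),b.min(0),b.max(0))
                                                      ~~~~~^^^
    return umr_minimum(a, axis, None, out, keepdims, initial, where)
ValueError: zero-size array to reduction operation minimum which has no identity
```

Call:
apply_moves(rows="1 -1 0.6 0 0;1 -2 1.3 0 0;1 -2.5 1.6 0 0;1 -2.5 1.6 0 0;1 -2.5 1.6 0 0;1 -2.5 1.6 0 0;1 -2.5 1.6 0 0;1 -2.3 1.5 0 0;1 -1.6 1.0 0 0;1 -0.7 0.5 0 0")

```text
time_s: 8.55
tool_pos: [0.5503, -0.0333, 0.1769]
tool_rot: [-0.0, 0.832, 0.555, -0.0]
contact_force: [0.4, 0.9, -1.4]
finger_gap: 0.0223
grip_force: 58.8
```

Call:
apply_moves(rows="1 0 0 0 0;1 0 0 2 0;1 0 0 2 0;1 0 0 1 0;1 0 0 0.5 0;1 0 0 0 0;1 0 0 0 0")

```text
time_s: 9.43
tool_pos: [0.5509, -0.0317, 0.1229]
tool_rot: [0.0, 0.831, 0.556, 0.0]
contact_force: [-0.9, 0.0, -0.7]
finger_gap: 0.0223
grip_force: 58.8
```

```bash
python3 - <<'E'
from h import *
to([.5507,-.0322,.1004])
for n,b in(("scene",(220,340,200,300)),("top",(290,410,190,290))):
    c,W,E=cam(n);u0,u1,v0,v1=b
    cv2.imwrite(f'pics/{n}3.png',cv2.resize(c['color'][v0:v1,u0:u1],(720,600),interpolation=cv2.INTER_CUBIC)); np.save(n+"W3.npy",W)
E
```

```text
pos [ 0.5509 -0.0317  0.1229] xang 67.57 cm tool: [-0.06  0.    2.25]
```

View pics/scene3.png

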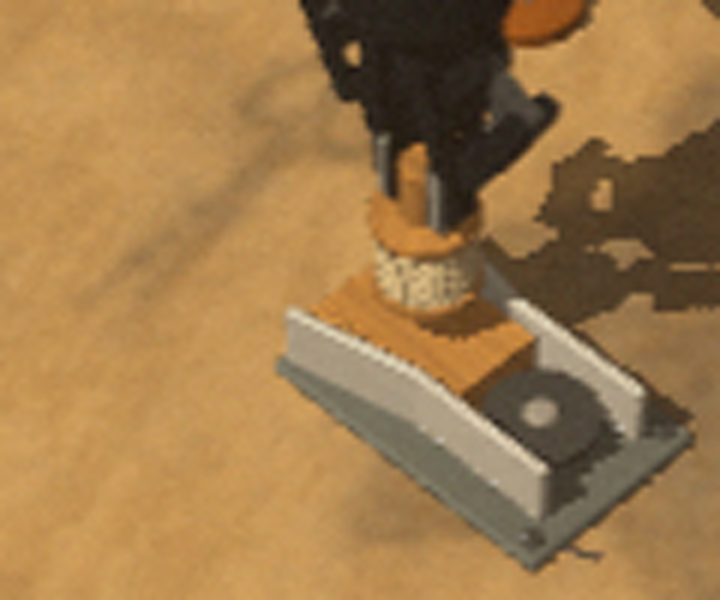

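View pics/top3.png

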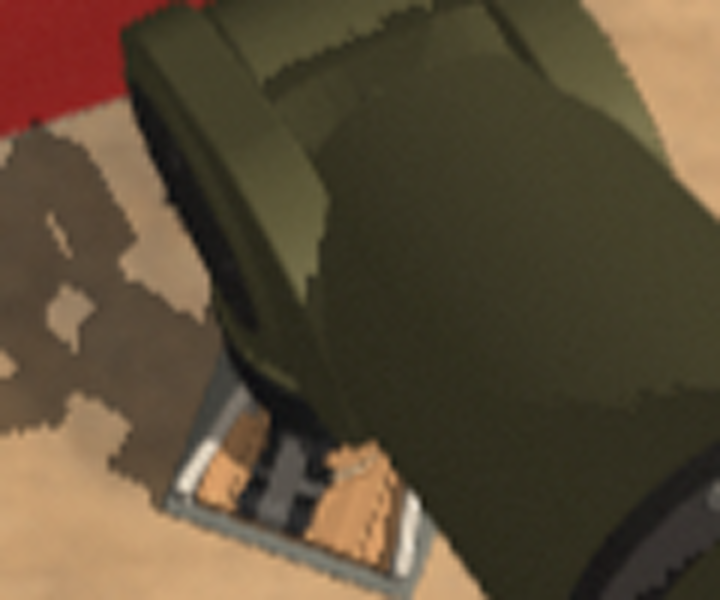

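The scene picture shows the bobbin hanging upright over the ledge, its flange edges at (370..482, 225) and the pin at (540,412). In the top view the arm hides the pin. I compare these pixels with the projections of my estimates.

```bash
python3 - <<'E'
from h import *
c,W,E=cam("scene")
def pr(p):
    q=E[:3,:3]@np.array(p)+E[:3,3]; return ((c["fx"]*q[0]/q[2]+c["cx"]-220+.5)*6-.5).round(1),((c["fy"]*q[1]/q[2]+c["cy"]-200+.5)*6-.5).round(1)
p,a,s=pose(); zb=p[2]-.0674
print("pin",pr([.6172,-.0602,.03]),"pin+1mm jig y",pr([.6172+.00038,-.0602+.00092,.03]))
th=np.linspace(0,6.28,60)
for h,r in((.042,.025),(.0025,.025)):
    Q=np.array([pr([p[0]+r*np.cos(t),p[1]+r*np.sin(t),zb+h]) for t in th]); print(h,Q.min(0),Q.max(0),"ctr",pr([p[0],p[1],zb+h]))
I=c["color"][200:300,220:340]
t=np.radians(-22.5);X=np.array([np.cos(t),np.sin(t)]);Y=np.array([-X[1],X[0]])
for x,y in((-112,44.5),(-46,30.5),(32,30.5),(-112,-44.5),(-46,-30.5),(32,-30.5)):
    print(x,y,pr([*(np.array([.6172,-.0602])+(x*X+y*Y)/1000),.042]))
E
```

```text
pin (np.float64(543.1), np.float64(401.9)) pin+1mm jig y (np.float64(544.7), np.float64(400.7))
0.042 [368.3 169.2] [484.  253.5] ctr (np.float64(426.2), np.float64(210.8))
0.0025 [369.8 230.6] [483.2 314.7] ctr (np.float64(426.5), np.float64(272.2))
-112 44.5 (np.float64(432.2), np.float64(199.6))
-46 30.5 (np.float64(515.6), np.float64(291.5))
32 30.5 (np.float64(645.5), np.float64(385.3))
-112 -44.5 (np.float64(290.9), np.float64(303.6))
-46 -30.5 (np.float64(419.0), np.float64(365.8))
32 -30.5 (np.float64(549.2), np.float64(463.5))
```

The flange matches the robot frame, but the jig looks about 4 mm further in -y in the scene view than in the top view. I place at a compromise and centre by touch against the fences.

Call:
apply_moves(rows="1 -0.2 0.1 0.7 0;1 0 0 0.7 0;1 0 0 0.5 0;1 0 0 0.2 0;1 0 0 0 0;1 0 0 0 0")

```text
time_s: 10.32
tool_pos: [0.5508, -0.034, 0.1014]
tool_rot: [0.0, 0.831, 0.556, 0.0]
contact_force: [0.3, 0.0, -1.2]
finger_gap: 0.0218
grip_force: 58.8
```

Call:
apply_moves(rows="1 0 0 0.1 0;1 0 0 0 0;1 0 0 0.1 0;1 0 0 0 0;1 0 0 0 0")

```text
time_s: 10.95
tool_pos: [0.5511, -0.034, 0.1003]
tool_rot: [0.001, 0.831, 0.556, 0.0]
contact_force: [-1.8, -1.0, 9.2]
finger_gap: 0.0223
grip_force: 59.9
```

Call:
apply_moves(rows="1 0 0 -0.05 0;1 0 0.2 0 0;1 0 0.4 0 0;1 0 0.4 0 0;1 0 0.4 0 0;1 0 0 0 0;1 0 0 0 0")

```text
time_s: 11.82
tool_pos: [0.5632, -0.0387, 0.1003]
tool_rot: [-0.0, 0.831, 0.556, -0.0]
contact_force: [-3.4, 1.6, 8.6]
finger_gap: 0.0223
grip_force: 59.8
```

Call:
apply_moves(rows="1 0 0.4 0 0;1 0 0.4 0 0;1 0 0.3 0 0;1 0 0 0 0;1 0 0 0 0")

```text
time_s: 12.45
tool_pos: [0.5733, -0.0428, 0.1003]
tool_rot: [-0.0, 0.831, 0.556, -0.0]
contact_force: [-3.1, 0.7, 7.8]
finger_gap: 0.022
grip_force: 59.8
```

Call:
apply_moves(rows="1 0 0 -0.05 0;1 -0.1 0 0 0;1 -0.1 0 0 0;1 0 0 0 0;1 0 0 0 0")

```text
time_s: 13.08
tool_pos: [0.5735, -0.0454, 0.1005]
tool_rot: [0.0, 0.831, 0.556, 0.0]
contact_force: [1.0, 0.6, 4.1]
finger_gap: 0.0224
grip_force: 59.2
```

Call:
apply_moves(rows="1 -0.1 0 0 0;1 0 0 0 0;1 0 0 0 0")

```text
time_s: 13.45
tool_pos: [0.573, -0.0463, 0.1005]
tool_rot: [0.0, 0.831, 0.556, 0.0]
contact_force: [1.7, 2.2, 3.9]
finger_gap: 0.022
grip_force: 59.3
```

Call:
apply_moves(rows="1 -0.1 0 0 0;1 0 0 0 0;1 0 0 0 0")

```text
time_s: 13.82
tool_pos: [0.5728, -0.0467, 0.1006]
tool_rot: [0.0, 0.831, 0.556, 0.001]
contact_force: [3.9, 3.9, 5.8]
finger_gap: 0.0223
grip_force: 59.4
```

Call:
apply_moves(rows="1 0.2 0 0 0;1 0.2 0 0 0;1 0 0 0 0;1 0 0 0 0")

```text
time_s: 14.32
tool_pos: [0.5733, -0.0457, 0.1004]
tool_rot: [0.001, 0.832, 0.555, -0.001]
contact_force: [0.8, -1.3, 8.3]
finger_gap: 0.0221
grip_force: 59.8
```

Call:
apply_moves(rows="1 0.1 0 0 0;1 0 0 0 0;1 0 0 0 0")

```text
time_s: 14.7
tool_pos: [0.5734, -0.0455, 0.1004]
tool_rot: [0.001, 0.832, 0.555, -0.002]
contact_force: [1.3, -2.7, 9.4]
finger_gap: 0.0218
grip_force: 60.0
```

Call:
apply_moves(rows="1 0.1 0 0 0;1 0 0 0 0;1 0 0 0 0")

```text
time_s: 15.08
tool_pos: [0.5735, -0.0453, 0.1005]
tool_rot: [0.001, 0.832, 0.555, -0.002]
contact_force: [-0.7, -5.0, 10.7]
finger_gap: 0.0221
grip_force: 60.2
```

Call:
apply_moves(rows="1 0.1 0 0 0;1 0 0 0 0;1 0 0 0 0")

```text
time_s: 15.45
tool_pos: [0.5736, -0.045, 0.1006]
tool_rot: [0.002, 0.832, 0.555, -0.003]
contact_force: [-2.5, -6.2, 13.0]
finger_gap: 0.0221
grip_force: 60.4
```

```bash
python3 - <<'E'
from h import *
c,W,E=cam("scene"); to([.5735,-.045,.1])
cv2.imwrite('pics/s4.png',cv2.resize(c['color'][210:290,240:340],(800,600),interpolation=cv2.INTER_CUBIC)); print(pose()[2]["wrist_torque"])
E
```

```text
pos [ 0.5736 -0.045   0.1005] xang 67.4 cm tool: [-0.   -0.01  0.05]
[-1.4373681   0.58067768  0.07470897]
```

View pics/s4.png

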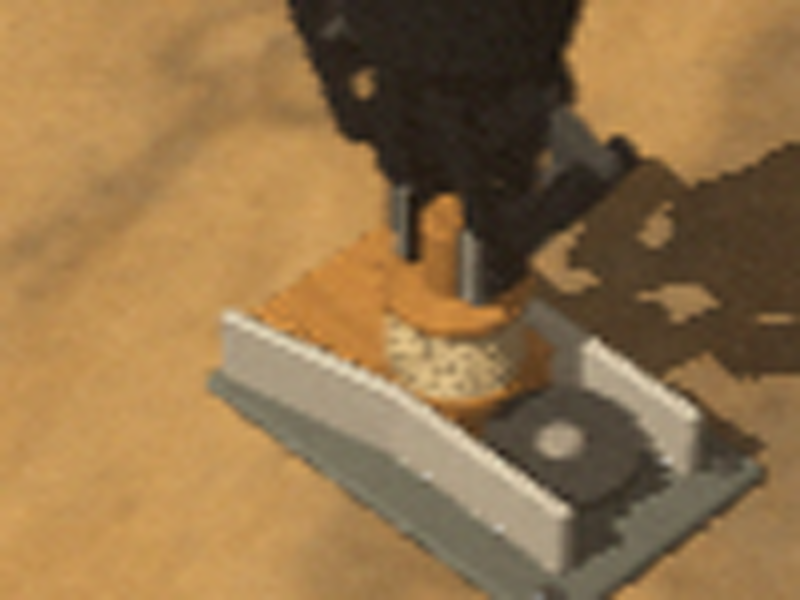

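The picture shows the bobbin on the ledge between the straight fences, its lower flange at (460,410) near the close fence and the pin at (560,440). The lateral push is only rubbing on friction, so I unload it vertically.

Call:
apply_moves(rows="1 0 0 -0.1 0;1 0 0 0 0;1 0 0 0 0")

```text
time_s: 15.88
tool_pos: [0.5742, -0.0409, 0.1006]
tool_rot: [-0.0, 0.831, 0.556, -0.001]
contact_force: [-0.1, -0.2, -0.7]
finger_gap: 0.0217
grip_force: 58.8
```

Call:
apply_moves(rows="1 0 0 -0.05 0;1 0 0 0 0;1 0 0 0 0")

```text
time_s: 16.25
tool_pos: [0.5747, -0.0409, 0.1017]
tool_rot: [-0.0, 0.831, 0.556, -0.0]
contact_force: [0.1, -1.2, -1.7]
finger_gap: 0.0221
grip_force: 58.8
```

Call:
apply_moves(rows="1 0.1 0 0 0;1 0.1 0 0 0;1 0 0 0 0;1 0 0 0 0")

```text
time_s: 16.75
tool_pos: [0.5752, -0.0399, 0.1017]
tool_rot: [0.0, 0.831, 0.556, -0.001]
contact_force: [-1.8, -4.2, 1.3]
finger_gap: 0.0226
grip_force: 59.1
```

Call:
apply_moves(rows="1 0.1 0 0 0;1 0 0 0 0;1 0 0 0 0")

```text
time_s: 17.12
tool_pos: [0.5754, -0.0397, 0.1017]
tool_rot: [0.001, 0.831, 0.556, -0.001]
contact_force: [-3.5, -5.3, 1.7]
finger_gap: 0.0224
grip_force: 59.2
```

Call:
apply_moves(rows="1 0.1 0 0 0;1 0 0 0 0;1 0 0 0 0")

```text
time_s: 17.5
tool_pos: [0.5756, -0.0393, 0.1017]
tool_rot: [0.001, 0.832, 0.555, -0.002]
contact_force: [-3.8, -7.7, 2.2]
finger_gap: 0.022
grip_force: 59.3
```

Call:
apply_moves(rows="1 -0.3 0 0 0;1 -0.35 0 0 0;1 0 0 0 0;1 0 0 0.1 0;1 0 0 0 0;1 0 0 0 0")

```text
time_s: 18.25
tool_pos: [0.574, -0.0429, 0.1008]
tool_rot: [-0.0, 0.831, 0.556, 0.0]
contact_force: [-0.7, 0.2, -1.2]
finger_gap: 0.0219
grip_force: 58.9
```

```bash
python3 -c "
from h import *
to([.574,-.0434,.1])"
```

```text
pos [ 0.574  -0.0429  0.1008] xang 67.58 cm tool: [-0.05  0.01  0.08]
```

Call:
apply_moves(rows="1 -0.05 0 0.05 0;1 0 0.3 0 0;1 0 0.4 0 0;1 0 0.4 0 0;1 0 0.4 0 0;1 0 0.4 0 0;1 0 0.3 0 0;1 0 0 0 0;1 0 0 0 0")

```text
time_s: 19.38
tool_pos: [0.5945, -0.0521, 0.1004]
tool_rot: [0.0, 0.831, 0.556, 0.0]
contact_force: [-1.5, 0.4, 4.8]
finger_gap: 0.022
grip_force: 59.3
```

Call:
apply_moves(rows="1 0 0.3 0 0;1 0 0.4 0 0;1 0 0.4 0 0;1 0 0.3 0 0;1 0 0 0 0;1 0 0 0 0")

```text
time_s: 20.12
tool_pos: [0.6071, -0.0573, 0.1004]
tool_rot: [-0.0, 0.831, 0.556, 0.0]
contact_force: [-0.9, 1.9, 5.2]
finger_gap: 0.0226
grip_force: 59.4
```

Call:
apply_moves(rows="1 0.05 0.2 0 0;1 0 0.2 0 0;1 0 0 0 0;1 0 0 0 0")

```text
time_s: 20.62
tool_pos: [0.6109, -0.0584, 0.1003]
tool_rot: [-0.0, 0.831, 0.556, -0.0]
contact_force: [-2.0, 0.6, 5.5]
finger_gap: 0.0219
grip_force: 59.4
```

Call:
apply_moves(rows="1 0 0.15 0 0;1 0 0 0 0;1 0 0 0 0")

```text
time_s: 21.0
tool_pos: [0.6124, -0.059, 0.1002]
tool_rot: [0.0, 0.831, 0.556, 0.0]
contact_force: [-1.2, 1.0, 4.6]
finger_gap: 0.0222
grip_force: 59.3
```

Call:
apply_moves(rows="1 0 0.1 0 0;1 0 0 0 0;1 0 0 0 0")

```text
time_s: 21.38
tool_pos: [0.6135, -0.0597, 0.1]
tool_rot: [0.0, 0.831, 0.556, 0.0]
contact_force: [0.9, 0.0, -1.4]
finger_gap: 0.0221
grip_force: 58.9
```

The vertical load vanished: the rear edge has cleared the ledge (x of about -4 mm). I go 3.5 mm more and then down gently.

Call:
apply_moves(rows="1 0 0.2 0 0;1 0 0.15 0 0;1 0 0 0 0;1 0 0 0.1 0;1 0 0 0 0;1 0 0 0 0")

```text
time_s: 22.12
tool_pos: [0.6164, -0.0607, 0.0993]
tool_rot: [-0.0, 0.831, 0.556, -0.0]
contact_force: [0.5, 0.3, -0.5]
finger_gap: 0.0224
grip_force: 58.8
```

Call:
apply_moves(rows="1 0 0 0.1 0;1 0 0 0.1 0;1 0 0 0.05 0;1 0 0 0 0;1 0 0 0 0")

```text
time_s: 22.75
tool_pos: [0.6165, -0.0607, 0.0968]
tool_rot: [0.0, 0.831, 0.556, -0.0]
contact_force: [0.5, -0.5, -0.8]
finger_gap: 0.0221
grip_force: 58.8
```

Call:
apply_moves(rows="1 0 0 0.1 0;1 0 0 0.1 0;1 0 0 0 0;1 0 0 0 0")

```text
time_s: 23.25
tool_pos: [0.6165, -0.0607, 0.0948]
tool_rot: [0.0, 0.831, 0.556, 0.0]
contact_force: [0.2, -0.7, -1.0]
finger_gap: 0.0225
grip_force: 58.8
```

Call:
apply_moves(rows="1 0 0 0.1 0;1 0 0 0.1 0;1 0 0 0 0;1 0 0 0 0")

```text
time_s: 23.75
tool_pos: [0.6166, -0.0607, 0.093]
tool_rot: [0.0, 0.831, 0.556, 0.0]
contact_force: [-0.2, -0.5, 2.5]
finger_gap: 0.0222
grip_force: 59.2
```

Seat contact came as predicted, so the bore is over the pin with no side force. Now I press home.

Call:
apply_moves(rows="1 0 0 0.2 0;1 0 0 0.2 0;1 0 0 0.2 0;1 0 0 0.2 0;1 0 0 0 0;1 0 0 0 0", squeeze=80)

```text
time_s: 24.5
tool_pos: [0.6167, -0.0606, 0.0854]
tool_rot: [0.0, 0.831, 0.556, 0.0]
contact_force: [-1.8, 0.0, 9.2]
finger_gap: 0.0218
grip_force: 79.5
```

Call:
apply_moves(rows="1 0 0 0.1 0;1 0 0 0.1 0;1 0 0 0 0;1 0 0 0 0")

```text
time_s: 25.0
tool_pos: [0.6167, -0.0606, 0.0836]
tool_rot: [0.0, 0.831, 0.556, 0.0]
contact_force: [-3.0, -1.3, 9.6]
finger_gap: 0.0217
grip_force: 79.7
```

Call:
apply_moves(rows="1 0 0 0.1 0;1 0 0 0 0;1 0 0 0 0")

```text
time_s: 25.38
tool_pos: [0.6168, -0.0606, 0.0833]
tool_rot: [0.001, 0.831, 0.556, 0.0]
contact_force: [-2.9, -1.1, 15.9]
finger_gap: 0.0218
grip_force: 80.4
```

Call:
apply_moves(rows="1 0 0 0.07 0;1 0 0 0 0;1 0 0 0 0;1 0 0 0 0;1 0 0 0 0")

```text
time_s: 26.0
tool_pos: [0.6169, -0.0606, 0.0832]
tool_rot: [0.001, 0.831, 0.556, 0.0]
contact_force: [-5.5, -0.8, 20.8]
finger_gap: 0.0218
grip_force: 81.1
```

```bash
python3 - <<'E'
from h import *
c,W,E=cam("scene")
cv2.imwrite('pics/s5.png',cv2.resize(c['color'][200:290,240:360],(800,600),interpolation=cv2.INTER_CUBIC)); s=pose()[2];print(s["tool_pos"],s["contact_force"])
E
```

```text
[ 0.61686633 -0.06060604  0.08326182] [-5.62582396 -0.64874698 21.19318248]
```

View pics/s5.png

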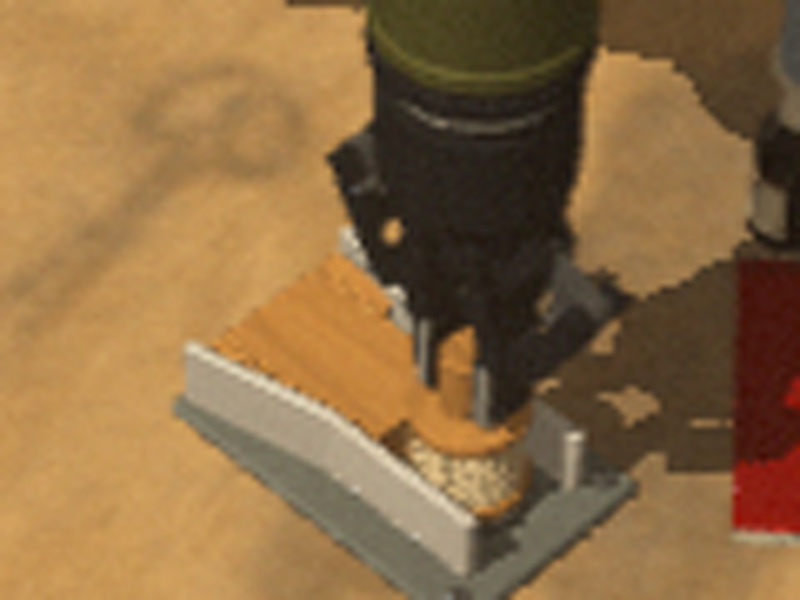

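The bobbin sits upright at about (465,450), down between the fences on the seat and still gripped. The tool has come down 17.5 mm from ledge height, as expected for the seat fully home.

```bash
python3 -c "
from h import *
print(workorder.hand_in())"
```

```text
the job is handed in; nothing more can be done
None
```

The bobbin went onto the ledge, slid over the pin and is pressed down with about 21 N, with the seat judged fully home from tool height and force. It is still gripped, and the job was handed in at about 26 s; while centring it against the fences I lifted it about 1 mm off the ledge once.

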